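Show a finish sample to the raking lamp

TASK

Set the inspection lamp's dimmer lever straight up (half light) and let go of it. Then take from the rack the one finish sample with a notched corner and hold it in the air in front of the lamp's glass, level with the middle of the glass, its notched end pointing straight at the glass a few centimetres (about 6) away and its label side turned up: tip it at least about half-way (45 degrees) from standing on edge towards lying flat. Finish while still holding it there, clear of lamp, rack and bench, and leave the two square-cornered samples standing in the rack.

Things in the scene. Friction and masses are not known exactly. Their poses are not given: they have to be found in the camera images.
- lamp_glass (a point): Centre of the white glass (70 wide, 110 high) of the grey lamp, 120 mm above the bench. Lamp axes: z up; the glass looks along -y; x runs along its foot, away from the lever. The head (90 in x, 50 in y, 50 to 190 mm above the bench) is behind the glass. Steel foot 280 x 100 x 12, reaching 32 mm out before the glass. Fixed to the bench; place and yaw vary.
- lever_hinge (a point): Axis of the dimmer lever on the lamp's foot, 34 mm above the bench; from the glass centre 170 mm along the lamp's -x and 18 mm along +y; same axes. The lever is a 10 mm steel rod with a black ball of 26 mm diameter, the ball's centre 90 mm from the axis; it swings in the lamp's x-z plane over a block 70 x 50 whose top is 37 mm above the bench.
- dimmer_tip (a point): Centre of the ball on the end of the dimmer lever.
- dimmer (a joint): Dimmer lever angle, rad: 0 leans 0.8 rad towards the lamp's -x, 0.8 is straight up (half light), 1.6 leans 0.8 rad towards +x. It starts between 0 and 0.45, turns with light friction (about 0.7 N at the ball) and stays where it is left.
- sample_center (a point): Centre of the notched sample: dark wooden plate 10 thick (x), 120 long (y), 60 high (z), 50 g, on its long edge in a rack slot, its top 66 mm above the bench. The label side (pale bare patch, small blank paper label at the notched end) looks along +x. The notch, 18 in y and 16 high, is cut from the upper corner at the +y end. Its yaw varies by over half a turn.
- notched_end (a point): Centre of the notched end of that sample (60 mm along its +y from its centre; mid-height, mid-thickness); same axes.
- plain_end (a point): Centre of its other, square end (60 mm along its -y); same axes.
- square_a_center (a point): Centre of a sample of the same size with four square corners, in another slot of the rack; to be left alone.
- square_b_center (a point): Centre of the other square-cornered sample, likewise.
- rack: Fixed wooden rack 200 (x) x 130 (y) x 20 high, origin under its centre; three slots along its y, 60 apart (at x = -60, 0, 60), 12 wide and 14 deep (slot floor 6 mm above the bench). The samples stand in the slots with their axes parallel to the rack's.
Not all that is in view belongs to the job. Leave any blue or red look-alike of the part that bears sample_center alone.

How it is judged:
On the way, in this order (a step that is already met when the one before it is completed fails the run):
1. the dimmer lever stands straight up (within about 7 degrees) and is let go (value of joint dimmer between 0.68 and 0.92 rad and contact force between the fingers and dimmer below 0.2 N), for 0.2 s.
2. the notched sample is lifted clear of the rack (height (world z) of sample_center above 0.07 m and contact force between the fingers and sample above 0.5 N and contact force between sample and rack below 0.1 N), for 0.2 s.
At the end, for the whole second after the job is handed in: Lever within 0.12 rad of upright, untouched; sample held still in the fingers, not touching lamp, bench or rack; label side within 57 deg of straight up; length within 20 deg of the lamp axis; notched end 20-110 mm before the glass, at most 50 mm aside; centre within 60 mm of glass height (all of step 1 and angle between sample_center's own x axis and vertical below 1 rad and y of notched_end in the frame of lamp_glass between -0.11 and -0.02 m and x of notched_end in the frame of lamp_glass between -0.05 and 0.05 m and y of plain_end in the frame of lamp_glass below -0.125 m and angle between the y axis of sample_center and the y axis of lamp_glass, either way round below 0.35 rad and z of sample_center in the frame of lamp_glass between -0.06 and 0.06 m and linear speed of sample below 0.03 m/s and contact force between the fingers and sample above 0.5 N and contact force between sample and lamp below 0.1 N and contact force between sample and table below 0.1 N and contact force between sample and rack below 0.1 N); the arm keeps its last pose, push and grip.
It fails at once if a square-cornered sample is moved more than 3 cm or toppled (distance of any of square_a_center, square_b_center from where it was at the start of the episode above 0.03 m).
It also fails if it takes over 51 s, if anything falls off the work surface, if the arm or the gripper's body presses on something with over 40 N, if the wrist force passes 120 N, or if a joint passes its speed limit or range.

ROBOT

A 6-joint arm with a two-finger parallel gripper is mounted at the origin on the work surface. World frame = base frame: x ahead of the robot, y to its left, z up, the work surface at z = 0. Lengths are in m, angles in rad, forces in N, time in s.
With the tool pointing down it reaches from about 0.3 to 0.775 m from the base axis. Payload 14.6 kg.
Tool frame: the origin (TCP) lies between the finger pads; the fingertips stand 14 mm ahead of it and the grasp point (between the pads) lies 5 mm behind it; z points along the fingers, y is the line along which they close (so a half turn about z gives the same grasp; the last joint's range is limited). The gripper opens to 94 mm and grips with 3 to 60 N. Pads are 16 mm wide; open, the fingers measure 119 mm over their backs; the gripper's body (75 mm by 177 mm) begins 78 mm behind the grasp point.
Start: joints at [-1.187, 0.3, 1.521, -0, 1.321, -0.067], TCP at [0.24, -0.495, 0.197] pointing down, gripper open.
Joint ranges: [-3.03, 3.03], [-0.79, 2.21], [0.23, 2.52], [-1.04, 4.18], [0, 3.07], [-2.55, 2.55]. Speed limits (rad/s): [2.22, 2.22, 2.57, 3.14, 3.14, 3.14].

INTERFACE

Orientations are given as [roll, pitch, yaw] about the fixed x, y, z axes, in that order (R = Rz(yaw) Ry(pitch) Rx(roll)).
In Python, from station import ctrl gives the robot as it stands. The module is installed in compiled form; this text tells all that it offers.
- The arm moves only by the tool move_arm, never from a script. Its argument "targets" is a list of rows, each a list of 7 numbers: the opening, from -1 (shut) to 1 (fully open), then the shift along the tool's x, y, z in units of 50 mm (1.0 is 50 mm), then the turn, a rotation vector about the tool's x, y, z in rad. A call has 1 to 12 rows; each row is the pose to reach, as a shift and turn from the pose commanded when the call began, along the tool's axes at that moment; what a row does not reach only later rows make up. A row lasts 1/10 s, in which the tool goes at most 50 mm and 8.59 degrees, less where a joint would pass 70% of its speed; a pose out of reach is approached as far as the arm can. A call with a gripper value outside its range is refused whole. The fingers move at their own pace and stop on an object; "grip_force" is the grip in N (left out, the last holds). Time passes only in rows, so rows that repeat a pose let the fingers close. It gives the time, the measured TCP pose, the force, the opening and the grip force at its end, in the units of the state.
- ctrl.get_obs(): the state, without advancing time (a new reading comes with each control period).
- ctrl.camera(name): name is "scene" or "top" or "wrist"; returns (picture, depth): 420x560x3 uint8, red, green, blue; 420x560 float32, m along the optical axis (not along the pixel's ray), 0 where there is no reading.
- ctrl.camera_params(name): a dict with "intrinsics" (3x3 intrinsics, pixels), "k1" (the pictures are not rectified: a ray, as slopes to the right and down, at radius r is drawn at 1 + k1 r^2 times it, then the intrinsics apply), "rvec" (rotation vector, rad) and "tvec" (3), from world to camera coordinates, as OpenCV has them; the wrist camera has in their place "T_tool_cam" (4x4, takes a point from camera to tool coordinates, whose origin is the TCP and whose axes are the flange's). Camera axes: x right, y down, z forward; pixel columns grow to the right and rows downward; lengths in m; the calibration is good to about 2 mm. A picture is of the moment at which its call begins: read the wrist's pose just before it. camera_params takes no time and is no camera call.
- ctrl.hand_in(): hands the job in; it is judged then, once.
Trained networks look in the newest picture that a camera, given by its name, has taken for a name from the list of things; names that differ only in an ending like _2 or _b are one class to them, and where a whole thing is asked for, a point or a joint stands for the part that bears it (a point fixed in the world has none). Each returns a list of dicts, best first, with "score" (0 to 1); they miss things now and then, are a little off and sometimes report something else, mostly with a low value. They report only what shows in the picture. A call takes as long as a camera call. They do not tell look-alikes from the thing itself.
- ctrl.cut_out(camera, target): "region" (420x560 bool, what is visible of it) and "point" ([column, row] in pixels, amid what is visible of it).
- ctrl.tip_of(camera, target): "point" ([column, row] in pixels: a listed point, or the origin of a listed thing).
The state is a dict: "time_s": time; "qpos": joint angles; "joint_vel": joint speeds; "tau": joint torques, N m; "ee_pos": TCP position; "eef_rot": TCP orientation; "force": force on the tool from outside, world axes, zero at the start; "moment": the same for the moment, N m; "grip_width": finger opening in m; "grip_force": force on a finger pad.
Only numpy, scipy, OpenCV 4.12 (cv2) and the standard library are available. Lean on these libraries where they do the work, as an engineer would, in place of code of your own. Each camera call takes 0.05 s, during which the arm holds its last target. There are 200 camera calls.

## Working session

There is one attempt and no reset: what is moved stays moved. The work goes in short steps, Python scripts to look and compute and a tool call to move; the robot and the scene stay as the last step left them, time stands still between calls to the robot, and variables do not carry over. Pictures are saved under pics/ and viewed, at most 10 in all, crops included, and the job is handed in when it is done.

Besides the shell and the picture viewer there is one more tool, called after "Emit:" in YAML: its name, and indented under it one key for each argument. move_arm: Moves the arm, as the interface text tells. Its arguments: {"type":"object","properties":{"targets":{"type":"array"},"grip_force":{"type":"number"}},"required":["targets"]}

```bash
mkdir -p pics; cat > h.py <<'E'
import numpy as np, cv2
from scipy.spatial.transform import Rotation as R
from station import ctrl
def cam(name):
    p=ctrl.camera_params(name); K=np.array(p["intrinsics"],float); k1=p["k1"]
    if name=="wrist":
        o=ctrl.get_obs(); T=np.eye(4); T[:3,:3]=R.from_euler('xyz',o["eef_rot"]).as_matrix(); T[:3,3]=o["ee_pos"]
        M=T@np.array(p["T_tool_cam"])
    else:
        W=np.eye(4); W[:3,:3]=cv2.Rodrigues(np.array(p["rvec"],float))[0]; W[:3,3]=np.ravel(p["tvec"]); M=np.linalg.inv(W)
    return K,k1,M
def rays(c,px):
    K,k1,M=c
    px=np.atleast_2d(np.array(px,float))
    return cv2.undistortPoints(px.reshape(-1,1,2),K,np.array([k1,0,0,0.])).reshape(-1,2)
def at_z(c,px,z):
    r=rays(c,px); d=np.c_[r,np.ones(len(r))]@c[2][:3,:3].T; o=c[2][:3,3]
    return o+d*((z-o[2])/d[:,2])[:,None]
def at_d(c,px,dep):
    r=rays(c,px); P=np.c_[r,np.ones(len(r))]*np.ravel(dep)[:,None]
    return P@c[2][:3,:3].T+c[2][:3,3]
def project(c,P):
    W=np.linalg.inv(c[2]); return cv2.projectPoints(np.atleast_2d(P).astype(float),cv2.Rodrigues(W[:3,:3])[0],W[:3,3],c[0],np.array([c[1],0,0,0.]))[0].reshape(-1,2)
def save(n,im): cv2.imwrite('pics/'+n,im[:,:,::-1])
E
python3 - <<'E'
from h import *
ims=[]
for n in("scene","top"):
    c=cam(n); im,d=ctrl.camera(n); np.savez(n+'.npz',im=im,d=d); save(n+'.png',im)
    for t in("lamp_glass","lever_hinge","dimmer_tip","sample_center","notched_end","plain_end","square_a_center","rack"):
        for r in ctrl.tip_of(n,t)[:3]:
            u,v=np.round(r["point"]).astype(int); 
            dd=d[min(max(v,0),419),min(max(u,0),559)]
            print(n,t,round(r["score"],2),(u,v),np.round(at_d(c,[r["point"]],[dd])[0],3))
print(ctrl.get_obs())
E
```

```text
scene lamp_glass 0.89 (np.int64(386), np.int64(166)) [0.584 0.336 0.122]
scene lever_hinge 0.81 (np.int64(342), np.int64(162)) [0.426 0.345 0.043]
scene dimmer_tip 0.69 (np.int64(336), np.int64(135)) [0.384 0.354 0.107]
scene sample_center 0.98 (np.int64(220), np.int64(254)) [ 0.539 -0.144  0.062]
scene sample_center 0.61 (np.int64(177), np.int64(215)) [ 0.32  -0.129  0.02 ]
scene sample_center 0.56 (np.int64(256), np.int64(312)) [ 0.7   -0.164  0.035]
scene notched_end 0.96 (np.int64(163), np.int64(229)) [ 0.355 -0.187  0.03 ]
scene notched_end 0.83 (np.int64(282), np.int64(301)) [ 0.711 -0.105  0.036]
scene notched_end 0.82 (np.int64(224), np.int64(274)) [ 0.566 -0.153  0.029]
scene plain_end 0.85 (np.int64(211), np.int64(238)) [ 0.486 -0.131  0.067]
scene plain_end 0.74 (np.int64(182), np.int64(201)) [ 0.302 -0.101  0.042]
scene plain_end 0.56 (np.int64(232), np.int64(324)) [ 0.691 -0.218  0.028]
scene square_a_center 0.83 (np.int64(198), np.int64(264)) [ 0.536 -0.198  0.063]
scene rack 0.92 (np.int64(192), np.int64(276)) [ 0.518 -0.208  0.018]
top lamp_glass 0.63 (np.int64(140), 
[... 1039 characters left out ...]
(222)) [ 0.501 -0.187  0.034]
{'time_s': 0.9, 'qpos': array([-1.18658265e+00,  2.99862882e-01,  1.52100266e+00,  3.40002689e-05,
        1.32070656e+00, -6.66213735e-02]), 'joint_vel': array([-0.00026937,  0.00027778, -0.00079945,  0.00079459,  0.00146328,
       -0.00023937]), 'tau': array([-2.10191873e-03, -5.31667686e+01, -3.52909184e+01,  7.07830698e-02,
        2.13834713e-02, -5.39815915e-05]), 'ee_pos': array([ 0.23963533, -0.49503784,  0.19706482]), 'eef_rot': array([ 3.14156996e+00, -3.15017283e-05,  4.50826632e-01]), 'force': array([-0.05066254,  0.14869523, -0.33056319]), 'moment': array([ 0.02081592, -0.04215476, -0.01765869]), 'grip_force': 0.0, 'grip_width': 0.0940283650002485}
```

View pics/top.png

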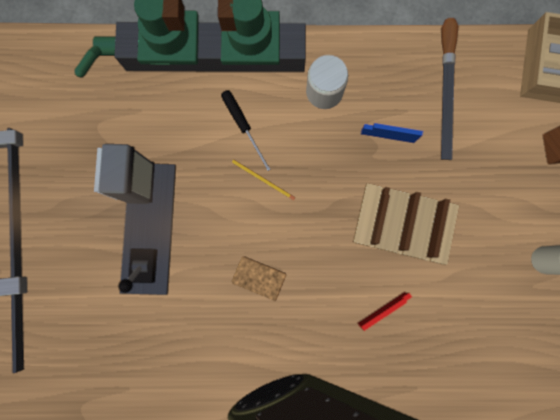

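View pics/scene.png

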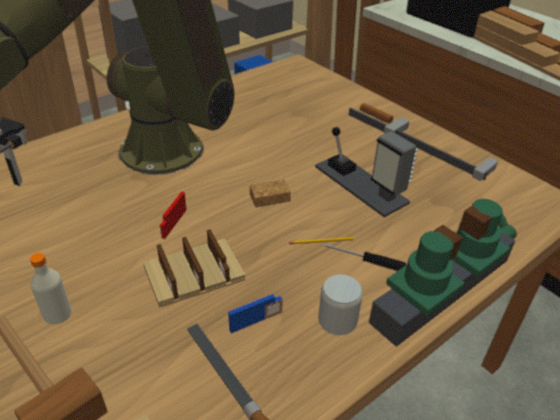

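Top view: lamp with glass at (150,178), lever ball at (125,285). Rack at (405,222) holds three dark plates at (380,217), (410,222) and (438,228). The red (385,310) and blue (392,132) pieces are look-alikes. Candidates are therefore the three plates in the rack, so I'll crop in on them.

```bash
python3 - <<'E'
from h import *
a=np.load('scene.npz')['im'][220:305,135:255]; b=np.load('top.npz')['im'][175:270,345:465]
f=lambda x:cv2.resize(x,None,fx=6,fy=6,interpolation=cv2.INTER_CUBIC)
b2=cv2.resize(b,(400,316),interpolation=cv2.INTER_CUBIC);a2=cv2.resize(a,(400,283),interpolation=cv2.INTER_CUBIC)
o=np.zeros((316,800,3),np.uint8); o[:283,:400]=a2;o[:,400:]=b2
o=np.clip(o.astype(float)*1.8,0,255).astype(np.uint8)
save('crop.png',o)
c=cam('top'); print('rack corners', np.round(at_z(c,[[369,184],[459,204],[447,263],[354,243]],.02),3))
print('foot corners',np.round(at_z(c,[[175,165],[167,294],[121,293]],.012),3))
for n in('top','scene'):print(n,np.round(cam(n)[2][:3,3],2))
# plates: high points in top depth in rack area
d=np.load('top.npz')['d']; vv,uu=np.mgrid[170:275,345:470]; uv=np.c_[uu.ravel(),vv.ravel()]
P=at_d(c,uv,d[170:275,345:470]); m=P[:,2]>.055; P=P[m]
n,l=cv2.connectedComponents(m.reshape(vv.shape).astype(np.uint8))
l=l.ravel()[m]
for i in range(1,n):
    q=P[l==i]
    if len(q)>15:
        (cx,cy),s,a=cv2.minAreaRect(q[:,:2].astype(np.float32)*1000); u,S,V=np.linalg.svd(q[:,:2]-q[:,:2].mean(0)); print(i,len(q),cx,cy,s,a,np.median(q[:,2]),'dir',np.degrees(np.arctan2(V[0,1],V[0,0])))
E
```

```text
rack corners [[ 0.584 -0.117  0.02 ]
 [ 0.541 -0.307  0.02 ]
 [ 0.416 -0.276  0.02 ]
 [ 0.458 -0.082  0.02 ]]
foot corners [[0.626 0.301 0.012]
 [0.352 0.309 0.012]
 [0.354 0.404 0.012]]
top [0.41 0.05 0.96]
scene [ 1.27 -0.6   0.91]
8 380 448.38671875 -99.52499389648438 (92.26287841796875, 303.4400634765625) 29.90456199645996 0.06649654514692616 dir 157.76936097304915
9 303 456.6676940917969 -65.89241790771484 (72.39024353027344, 246.84774780273438) 36.316497802734375 0.06663818896537266 dir 157.11497239624924
11 405 434.87725830078125 -126.15072631835938 (99.63103485107422, 351.1239929199219) 22.810237884521484 0.06637661662437422 dir 154.05630515390175
```

View pics/crop.png

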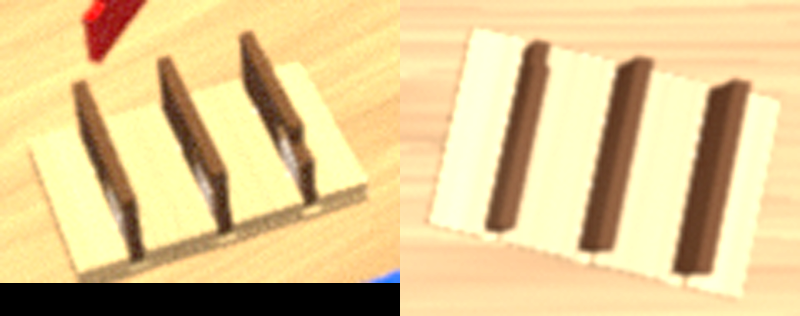

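The notched plate is the rightmost one in the scene view, at pixel (220,254), which is (380,217) in the top view. Its notch is at the far +x end and the label faces -y, which fits the handedness given in the description. Rack yaw comes out at about -13.5° and lamp yaw at about -1.6°. The ball is near (0.382, 0.354, 0.118). Next I compute the approach rows.

```bash
cat >> h.py <<'E'
def row(p,Rt,p0=None,R0=None):
    o=ctrl.get_obs()
    if R0 is None: R0=R.from_euler('xyz',o["eef_rot"])
    if p0 is None: p0=o["ee_pos"]
    print(np.round(R0.inv().apply(np.array(p)-p0)/.05,3).tolist(), np.round((R0.inv()*Rt).as_rotvec(),3).tolist())
def down(yaw): return R.from_euler('xyz',[np.pi,0,yaw])
E
python3 - <<'E'
from h import *
row((.45,-.2,.25),down(.9)); row((.47,.1,.25),down(1.54)); row((.40,.352,.25),down(1.54))
E
```

```text
[6.358, -3.478, -1.059] [0.0, -0.0, -0.449]
[9.332, -8.704, -1.059] [0.0, -0.0, -1.089]
[10.268, -13.851, -1.059] [0.0, -0.0, -1.089]
```

Emit:
move_arm:
  targets:
    - [0.3, 6.36, -3.48, -1.06, 0, 0, -0.45]
    - [0.3, 6.36, -3.48, -1.06, 0, 0, -0.45]
    - [0.3, 6.36, -3.48, -1.06, 0, 0, -0.45]
    - [0.3, 6.36, -3.48, -1.06, 0, 0, -0.45]
    - [0.3, 6.36, -3.48, -1.06, 0, 0, -0.45]
    - [0.3, 6.36, -3.48, -1.06, 0, 0, -0.45]
    - [0.3, 6.36, -3.48, -1.06, 0, 0, -0.45]
    - [0.3, 9.33, -8.7, -1.06, 0, 0, -1.09]
    - [0.3, 9.33, -8.7, -1.06, 0, 0, -1.09]
    - [0.3, 9.33, -8.7, -1.06, 0, 0, -1.09]
    - [0.3, 9.33, -8.7, -1.06, 0, 0, -1.09]
    - [0.3, 9.33, -8.7, -1.06, 0, 0, -1.09]

```text
time_s: 2.1
ee_pos: [0.4637, 0.0379, 0.2498]
eef_rot: [3.141, -0.0, 1.546]
force: [1.1, -0.6, 0.6]
grip_width: 0.0613
grip_force: 0.0
```

```bash
python3 - <<'E'
from h import *
print(ctrl.get_obs()["ee_pos"]); row((.40,.352,.25),down(1.54))
E
```

```text
[0.46374941 0.03786822 0.24984504]
[6.25, -1.429, -0.004] [0.001, -0.0, 0.006]
```

Emit:
move_arm:
  targets:
    - [0.3, 6.25, -1.43, 0, 0, 0, 0]
    - [0.3, 6.25, -1.43, 0, 0, 0, 0]
    - [0.3, 6.25, -1.43, 0, 0, 0, 0]
    - [0.3, 6.25, -1.43, 0, 0, 0, 0]
    - [0.3, 6.25, -1.43, 0, 0, 0, 0]
    - [0.3, 6.25, -1.43, 0, 0, 0, 0]
    - [0.3, 6.25, -1.43, 0, 0, 0, 0]
    - [0.3, 6.25, -1.43, 0, 0, 0, 0]
    - [0.3, 6.25, -1.43, 0, 0, 0, 0]

```text
time_s: 3.0
ee_pos: [0.4019, 0.3501, 0.2494]
eef_rot: [-3.141, 0.0, 1.541]
force: [-0.2, -0.0, -0.9]
grip_width: 0.061
grip_force: 0.0
```

```bash
python3 - <<'E'
from h import *
o=ctrl.get_obs(); print(o["ee_pos"],o["grip_width"])
for n in("wrist","scene","top"):
    c=cam(n); im,d=ctrl.camera(n)
    if n=="wrist": save('w1.png',im)
    for t,z in(("lamp_glass",.12),("lever_hinge",.034),("dimmer_tip",.118)):
        for r in ctrl.tip_of(n,t)[:2]: print(n,t,round(r["score"],2),np.round(r["point"]),np.round(at_z(c,[r["point"]],z)[0],3))
E
```

```text
[0.40188069 0.35010162 0.24939758] 0.06098774169588571
wrist lever_hinge 0.79 [284. 170.] [0.408 0.356 0.034]
wrist dimmer_tip 0.58 [250. 185.] [0.377 0.359 0.118]
scene lamp_glass 0.65 [386. 167.] [0.586 0.336 0.12 ]
scene lever_hinge 0.96 [340. 160.] [0.407 0.357 0.034]
scene dimmer_tip 0.63 [334. 135.] [0.392 0.339 0.118]
top lever_hinge 0.74 [140. 266.] [0.409 0.36  0.034]
top dimmer_tip 0.66 [126. 284.] [0.376 0.357 0.118]
top dimmer_tip 0.51 [409. 221.] [ 0.495 -0.174  0.118]
```

View pics/w1.png

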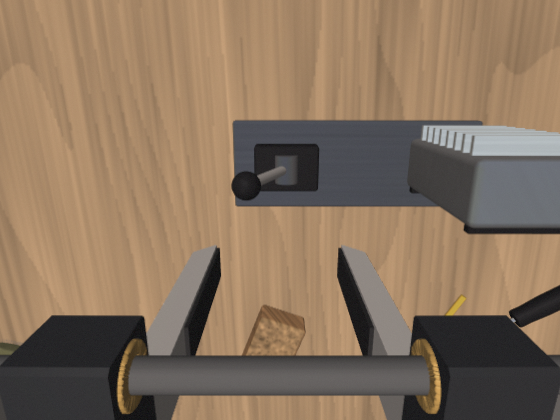

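The wrist view shows the ball at (246,185) and the hinge at (286,168). That puts the ball at x≈0.376 and the hinge at x≈0.409, y≈0.357. I'll straddle the ball, slide to the hinge x, squeeze, then release.

Emit:
move_arm:
  targets:
    - [0.3, 0.14, -0.34, 1.0, 0, 0, 0]
    - [0.3, 0.14, -0.34, 1.8, 0, 0, 0]
    - [0.3, 0.14, -0.34, 2.4, 0, 0, 0]
    - [0.3, 0.14, -0.34, 2.69, 0, 0, 0]
    - [0.3, 0.14, -0.34, 2.69, 0, 0, 0]
    - [0.3, 0.14, -0.2, 2.68, 0, 0, 0]
    - [0.3, 0.14, -0.05, 2.66, 0, 0, 0]
    - [0.3, 0.14, 0.1, 2.65, 0, 0, 0]
    - [0.3, 0.14, 0.15, 2.65, 0, 0, 0]
    - [-1, 0.14, 0.15, 2.65, 0, 0, 0]
    - [-1, 0.14, 0.15, 2.65, 0, 0, 0]
    - [-1, 0.14, 0.15, 2.65, 0, 0, 0]
  grip_force: 4

```text
time_s: 4.8
ee_pos: [0.4105, 0.3578, 0.1202]
eef_rot: [3.14, -0.003, 1.541]
force: [-8.2, -1.9, 19.7]
grip_width: 0.0703
grip_force: 9.9
```

Emit:
move_arm:
  targets:
    - [-1, 0, 0, 0, 0, 0, 0]
    - [-1, 0, 0, 0, 0, 0, 0]
    - [-1, 0, 0, 0, 0, 0, 0]

```text
time_s: 5.1
ee_pos: [0.4104, 0.3578, 0.1202]
eef_rot: [3.14, -0.002, 1.541]
force: [-7.8, -3.2, 19.7]
grip_width: 0.0698
grip_force: 9.9
```

```bash
python3 - <<'E'
from h import *
o=ctrl.get_obs(); print(o["ee_pos"],o["grip_width"])
im,d=ctrl.camera("wrist"); s,_=ctrl.camera("scene"); s=cv2.resize(s[80:220,270:430],(480,420),interpolation=cv2.INTER_CUBIC)
im=cv2.resize(im[100:400,120:440],(448,420))
save('w2.png',np.hstack([im,s])[:, :800] if 0 else cv2.resize(np.hstack([im,s]),(800,362)))
E
```

```text
[0.41042666 0.35778477 0.12016167] 0.06976852039813239
```

View pics/w2.png

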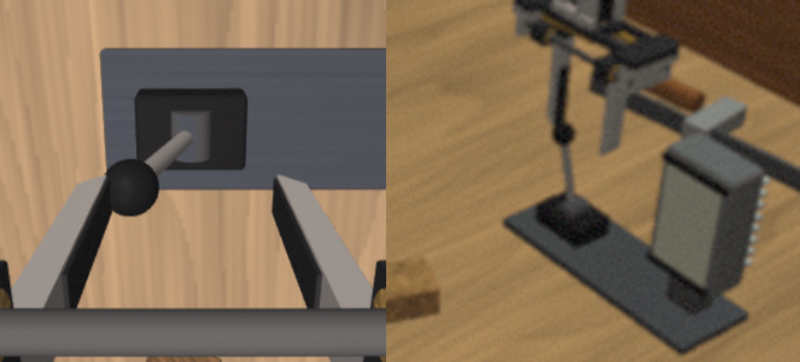

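The left fingertip seems to be resting on the ball. I'll lift off and measure the ball from depth.

Emit:
move_arm:
  targets:
    - [0.3, 0, 0, -0.6, 0, 0, 0]
    - [0.3, 0, 0, -1.6, 0, 0, 0]
    - [0.3, 0, 0, -2, 0, 0, 0]
    - [0.3, 0, 0, -2, 0, 0, 0]

```text
time_s: 5.6
ee_pos: [0.4113, 0.3579, 0.2216]
eef_rot: [3.136, -0.005, 1.541]
force: [0.4, 0.1, -0.7]
grip_width: 0.0612
grip_force: 0.0
```

```bash
python3 - <<'E'
from h import *
o=ctrl.get_obs(); print(o["ee_pos"],o["grip_width"])
for n in("wrist","top"):
    c=cam(n); im,d=ctrl.camera(n); save(n+'3.png',im)
    for r in ctrl.tip_of(n,"lever_hinge")[:1]: print('hinge',n,r["point"],at_z(c,[r["point"]],.034))
    for r in ctrl.cut_out(n,"dimmer_tip")[:1]:
        vv,uu=np.where(r["region"]&(d>0)); P=at_d(c,np.c_[uu,vv],d[vv,uu]); P=P[(P[:,2]>.06)&(P[:,2]<.16)]
        print(n,r["score"],len(P),P.min(0),P.max(0)); 
        t=P[P[:,2]>P[:,2].max()-.012]
        from scipy.optimize import least_squares
        s=least_squares(lambda x:np.linalg.norm(P-x,axis=1)-.013,t.mean(0)-[0,0,.008],loss='soft_l1',f_scale=.001); print('ball',s.x)
E
```

```text
[0.4112924  0.35787631 0.22162839] 0.0612418065037769
hinge wrist [274.9, 182.8] [[0.40865856 0.35702787 0.034     ]]
wrist 0.59 960 [0.37110679 0.34753094 0.06008003] [0.40696656 0.37143609 0.13334788]
ball [0.38352929 0.35851153 0.11835871]
hinge top [143.2, 264.0] [[0.41377635 0.35400381 0.034     ]]
top 0.72 203 [0.37545736 0.34589427 0.06093529] [0.40785888 0.36791592 0.13541437]
ball [0.38637109 0.3583094  0.11880323]
```

View pics/wrist3.png

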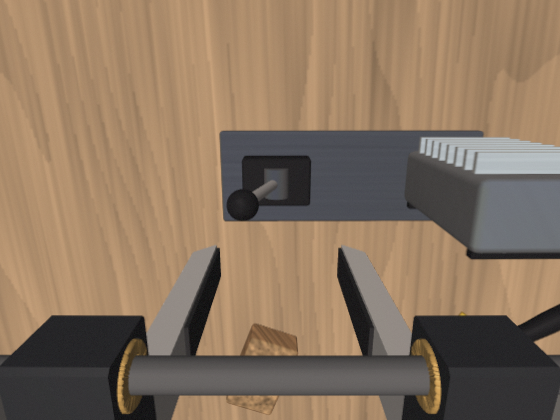

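Sphere fits put the ball at (0.385, 0.358, 0.1185), so it leans about 0.36 rad and the hinge is at x≈0.414. The push jammed because friction on the pads locked against the rising arc. I'll grip the ball sideways instead (fingers closing along y) and carry it along its arc.

Emit:
move_arm:
  targets:
    - [0.3, 0, -0.53, 0, 0, 0, 1.57]
    - [0.3, 0, -0.53, 0, 0, 0, 1.57]
    - [0.3, 0, -0.53, 0, 0, 0, 1.57]
    - [0.3, 0, -0.53, 0, 0, 0, 1.57]
    - [0.3, 0, -0.53, 0, 0, 0, 1.57]
    - [0.3, 0, -0.53, 0, 0, 0, 1.57]
    - [0.3, 0, -0.53, 0, 0, 0, 1.57]
    - [0.3, 0, -0.53, 0, 0, 0, 1.57]
    - [0.3, 0, -0.53, 0, 0, 0, 1.57]
    - [0.3, 0, -0.53, 0, 0, 0, 1.57]
    - [0.3, 0, -0.53, 0, 0, 0, 1.57]
    - [0.3, 0, -0.53, 0, 0, 0, 1.57]

```text
time_s: 7.1
ee_pos: [0.383, 0.3578, 0.2164]
eef_rot: [3.141, 0.001, -0.03]
force: [0.3, -0.8, -0.0]
grip_width: 0.061
grip_force: 0.0
```

```bash
python3 - <<'E'
from h import *
o=ctrl.get_obs(); print(o["ee_pos"],o["eef_rot"],o["qpos"]);row((.385,.358,.1135),down(-.03))
E
```

```text
[0.38298782 0.35780651 0.21640547] [ 3.14083083e+00  8.81479539e-04 -3.01461638e-02] [ 6.81531803e-01  2.27897495e-01  1.56621874e+00 -1.23363273e-06
  1.34864148e+00  2.28247423e+00]
[0.042, -0.007, 2.058] [0.001, 0.001, -0.0]
```

Emit:
move_arm:
  targets:
    - [0.3, 0.04, 0, 0.9, 0, 0, 0]
    - [0.3, 0.04, 0, 1.6, 0, 0, 0]
    - [0.3, 0.04, 0, 2.06, 0, 0, 0]
    - [0.3, 0.04, 0, 2.06, 0, 0, 0]
    - [-1, 0.04, 0, 2.06, 0, 0, 0]
    - [-1, 0.04, 0, 2.06, 0, 0, 0]
    - [-1, 0.04, 0, 2.06, 0, 0, 0]
    - [-1, 0.04, 0, 2.06, 0, 0, 0]
  grip_force: 5

```text
time_s: 7.9
ee_pos: [0.3854, 0.3581, 0.1149]
eef_rot: [-3.141, -0.001, -0.029]
force: [-0.7, 0.4, -0.0]
grip_width: 0.0321
grip_force: 0.0
```

Emit:
move_arm:
  targets:
    - [-1, 0, 0, 0, 0, 0, 0]
    - [-1, 0, 0, 0, 0, 0, 0]
    - [-1, 0.15, 0, -0.05, 0, 0, 0]
    - [-1, 0.29, 0, -0.08, 0, 0, 0]
    - [-1, 0.44, 0, -0.1, 0, 0, 0]
    - [-1, 0.58, 0, -0.11, 0, 0, 0]
    - [-1, 0.58, 0, -0.11, 0, 0, 0]
    - [-1, 0.58, 0, -0.11, 0, 0, 0]

```text
time_s: 8.7
ee_pos: [0.4152, 0.3573, 0.1199]
eef_rot: [-3.14, -0.001, -0.03]
force: [-0.1, 6.2, 0.1]
grip_width: 0.0233
grip_force: 4.9
```

```bash
python3 - <<'E'
from h import *
o=ctrl.get_obs(); print(o["ee_pos"],o["grip_width"])
im,d=ctrl.camera("wrist"); s,_=ctrl.camera("scene"); s=cv2.resize(s[80:220,270:430],(480,420),interpolation=cv2.INTER_CUBIC)
save('w4.png',cv2.resize(np.hstack([cv2.resize(im[100:400,120:440],(448,420)),s]),(800,362)))
E
```

```text
[0.41515683 0.35731921 0.11994208] 0.02327607818312537
```

View pics/w4.png

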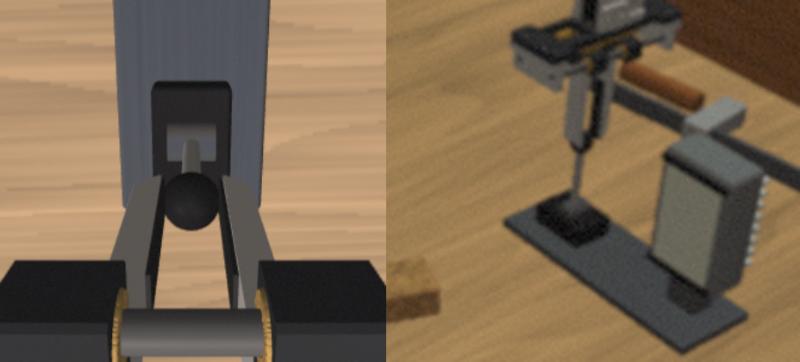

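The ball sits between the fingers and the lever looks nearly upright. I'll release, lift and check.

Emit:
move_arm:
  targets:
    - [0.0, 0, 0, 0, 0, 0, 0]
    - [0.0, 0, 0, 0, 0, 0, 0]
    - [0.0, 0, 0, 0, 0, 0, 0]
    - [0.0, 0, 0, -0.6, 0, 0, 0]
    - [0.0, 0, 0, -1.4, 0, 0, 0]
    - [0.0, 0, 0, -2, 0, 0, 0]
    - [0.0, 0, 0, -2, 0, 0, 0]

```text
time_s: 9.5
ee_pos: [0.4153, 0.3577, 0.2238]
eef_rot: [-3.138, -0.005, -0.029]
force: [0.1, 0.6, 1.5]
grip_width: 0.047
grip_force: 0.0
```

```bash
cat > ball.py <<'E'
from h import *
from scipy.optimize import least_squares
for n in("wrist","top"):
    c=cam(n); im,d=ctrl.camera(n); save(n+'5.png',im)
    for r in ctrl.tip_of(n,"lever_hinge")[:1]: print('hinge',n,r["point"],at_z(c,[r["point"]],.034))
    for r in ctrl.cut_out(n,"dimmer_tip")[:1]:
        vv,uu=np.where(r["region"]&(d>0)); P=at_d(c,np.c_[uu,vv],d[vv,uu]); P=P[(P[:,2]>.06)&(P[:,2]<.16)]
        t=P[P[:,2]>P[:,2].max()-.012]
        s=least_squares(lambda x:np.linalg.norm(P-x,axis=1)-.013,t.mean(0)-[0,0,.008],loss='soft_l1',f_scale=.001); print(n,r["score"],'ball',s.x)
    m=(im.max(2)<60)
# foot end edge in the top view via minAreaRect of depth ~ 12 mm
c=cam("top"); vv,uu=np.mgrid[150:310,100:200]; P=at_d(c,np.c_[uu.ravel(),vv.ravel()],d[150:310,100:200]); q=P[(P[:,2]>.008)&(P[:,2]<.02)]
rc=cv2.minAreaRect((q[:,:2]*1000).astype(np.float32)); print('foot',rc,cv2.boxPoints(rc).round(0).tolist())
E
python3 ball.py
```

```text
hinge wrist [278.5, 187.5] [[0.40910693 0.35853433 0.034     ]]
wrist 0.63 ball [0.41034576 0.35773632 0.12311613]
hinge top [138.7, 264.7] [[0.4123672  0.36311852 0.034     ]]
foot ((490.77752685546875, 355.2087707519531), (101.12138366699219, 280.51068115234375), 88.34696197509766) [[349.0, 309.0], [630.0, 301.0], [632.0, 402.0], [352.0, 410.0]]
```

The lever is upright: ball x≈0.410 against hinge x≈0.411, ball z 0.123. The foot's rectangle fits 280×101 mm at yaw -1.65°, which puts the glass at about (0.582, 0.3345, 0.12). Next, the sample.

```bash
python3 - <<'E'
from h import *
row((.45,.1,.24),down(-.13)); row((.50,-.137,.24),down(-.236))
E
```

```text
[0.873, 5.111, -0.429] [0.001, 0.002, 0.101]
[2.012, 9.82, -0.424] [0.002, 0.002, 0.207]
```

Emit:
move_arm:
  targets:
    - [0, 0.87, 5.11, -0.43, 0, 0, 0.1]
    - [0, 0.87, 5.11, -0.43, 0, 0, 0.1]
    - [0, 0.87, 5.11, -0.43, 0, 0, 0.1]
    - [0, 0.87, 5.11, -0.43, 0, 0, 0.1]
    - [0, 2.01, 9.82, -0.42, 0, 0, 0.207]
    - [0, 2.01, 9.82, -0.42, 0, 0, 0.207]
    - [0, 2.01, 9.82, -0.42, 0, 0, 0.207]
    - [0, 2.01, 9.82, -0.42, 0, 0, 0.207]
    - [0, 2.01, 9.82, -0.42, 0, 0, 0.207]
    - [-0.15, 2.01, 9.82, -0.42, 0, 0, 0.207]
    - [-0.15, 2.01, 9.82, -0.42, 0, 0, 0.207]
    - [-0.15, 2.01, 9.82, -0.42, 0, 0, 0.207]

```text
time_s: 11.0
ee_pos: [0.4999, -0.1374, 0.2395]
eef_rot: [-3.141, 0.002, -0.238]
force: [0.3, -0.1, 0.8]
grip_width: 0.0399
grip_force: 0.0
```

```bash
python3 - <<'E'
from h import *
o=ctrl.get_obs(); print(o["ee_pos"],o["grip_width"])
c=cam("wrist"); im,d=ctrl.camera("wrist"); save('w6.png',im)
for t,z in(("sample_center",.066),("notched_end",.058),("plain_end",.066)):
    for r in ctrl.tip_of("wrist",t)[:3]: print(t,round(r["score"],2),np.round(r["point"]),np.round(at_z(c,[r["point"]],z)[0],3))
vv,uu=np.mgrid[0:420,0:560]; P=at_d(c,np.c_[uu.ravel(),vv.ravel()],d); m=(P[:,2]>.058)&(P[:,2]<.072)
n,l,st,_=cv2.connectedComponentsWithStats(m.reshape(420,560).astype(np.uint8))
for i in range(1,n):
    if st[i,4]>300:
        q=P[l.ravel()==i]; rc=cv2.minAreaRect((q[:,:2]*1000).astype(np.float32)); print(st[i],rc,np.median(q[:,2]))
E
```

```text
[ 0.49989147 -0.1374196   0.23953245] 0.039915999457984075
sample_center 0.77 [314. 318.] [ 0.344 -0.14   0.066]
sample_center 0.6 [275. 167.] [ 0.517 -0.138  0.066]
notched_end 0.68 [276. 108.] [ 0.571 -0.152  0.058]
plain_end 0.74 [284. 349.] [ 0.312 -0.098  0.066]
plain_end 0.67 [272. 221.] [ 0.464 -0.122  0.066]
[ 327  108   16  121 1358] ((499.53167724609375, -193.88148498535156), (10.326834678649902, 118.98049926757812), 76.36702728271484) 0.06532611698460891
[ 384  108   24  121 1508] ((485.20648193359375, -252.34776306152344), (11.299505233764648, 119.39876556396484), 76.46917724609375) 0.06523656469976188
[ 268  129   11  102 1022] ((503.197021484375, -132.80166625976562), (9.523284912109375, 102.08290100097656), 76.36125946044922) 0.06543556197514042
[287 321  41  34 373] ((311.64971923828125, -128.1798858642578), (11.136795043945312, 62.97132110595703), 32.48994445800781) 0.05923256465011628
```

View pics/w6.png

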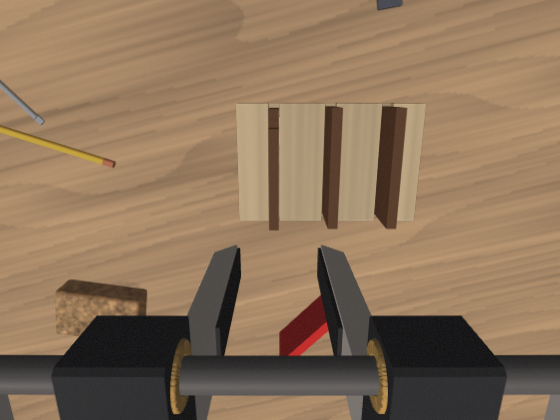

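The notched plate is confirmed. It is the left one at column 274, with its notch at rows 108–129 (top length 102 mm plus the notch). Centre is about (0.512, -0.135), yaw -0.238.

Emit:
move_arm:
  targets:
    - [-0.15, 0.12, -0.1, 1, 0, 0, 0]
    - [-0.15, 0.12, -0.1, 2, 0, 0, 0]
    - [-0.15, 0.12, -0.1, 2.9, 0, 0, 0]
    - [-0.15, 0.12, -0.1, 3.5, 0, 0, 0]
    - [-0.15, 0.12, -0.1, 3.87, 0, 0, 0]
    - [-0.15, 0.12, -0.1, 3.87, 0, 0, 0]
    - [-1, 0.12, -0.1, 3.87, 0, 0, 0]
    - [-1, 0.12, -0.1, 3.87, 0, 0, 0]
    - [-1, 0.12, -0.1, 3.87, 0, 0, 0]
    - [-1, 0.12, -0.1, 3.87, 0, 0, 0]
    - [-1, 0.12, -0.1, 3.87, 0, 0, 0]
    - [-1, 0.12, -0.1, 3.87, 0, 0, 0]
  grip_force: 20

```text
time_s: 12.4
ee_pos: [0.5075, -0.1334, 0.0477]
eef_rot: [3.141, -0.001, -0.236]
force: [-2.2, -0.2, 5.4]
grip_width: 0.0099
grip_force: 20.0
```

Emit:
move_arm:
  targets:
    - [-1, 0, 0, -0.2, 0, 0, 0]
    - [-1, 0, 0, -0.6, 0, 0, 0]
    - [-1, 0, 0, -1.4, 0, 0, 0]
    - [-1, 0, 0, -2.4, 0, 0, 0]
    - [-1, 0, 0, -3.4, 0, 0, 0]
    - [-1, 0, 0, -3.8, 0, 0, 0]
    - [-1, 0, 0, -3.8, 0, 0, 0]
    - [-1, 0, 0, -3.8, 0, 0, 0]
    - [-1, 0, 0, -3.8, 0, 0, 0]
  grip_force: 30

```text
time_s: 13.3
ee_pos: [0.5067, -0.1331, 0.2355]
eef_rot: [-3.141, 0.003, -0.236]
force: [-0.4, 0.2, -1.6]
grip_width: 0.009
grip_force: 30.0
```

```bash
python3 - <<'E'
from h import *
o=ctrl.get_obs(); print(o["ee_pos"],o["grip_width"],o["qpos"])
for phi in(50,60):
  f=np.radians(phi); Rt=R.from_euler('z',-.029)*R.from_euler('y',-f)*down(np.pi/2)
  print(Rt.as_matrix().round(2).tolist(), Rt.as_euler('xyz'))
E
```

```text
[ 0.50667094 -0.13306768  0.23552465] 0.008981736537562917 [-3.26761802e-01  2.15122528e-01  1.53731100e+00  1.28252884e-05
  1.39177452e+00  1.48025315e+00]
[[0.03, 0.64, 0.77], [1.0, -0.02, -0.02], [0.0, 0.77, -0.64]] [ 2.26892803e+00 -2.22044605e-16  1.54179633e+00]
[[0.03, 0.5, 0.87], [1.0, -0.01, -0.03], [0.0, 0.87, -0.5]] [ 2.09439510e+00 -2.22044605e-16  1.54179633e+00]
```

The sample is lifted (width 9–10 mm, 30 N). I'll turn it towards the lamp at height first.

```bash
python3 - <<'E'
from h import *
row((.52,.17,.26),down(1.542))
E
```

```text
[-1.161, -5.956, -0.485] [-0.002, 0.002, -1.778]
```

Emit:
move_arm:
  targets:
    - [-1, -1.16, -5.96, -0.48, 0, 0, -1.778]
    - [-1, -1.16, -5.96, -0.48, 0, 0, -1.778]
    - [-1, -1.16, -5.96, -0.48, 0, 0, -1.778]
    - [-1, -1.16, -5.96, -0.48, 0, 0, -1.778]
    - [-1, -1.16, -5.96, -0.48, 0, 0, -1.778]
    - [-1, -1.16, -5.96, -0.48, 0, 0, -1.778]
    - [-1, -1.16, -5.96, -0.48, 0, 0, -1.778]
    - [-1, -1.16, -5.96, -0.48, 0, 0, -1.778]
    - [-1, -1.16, -5.96, -0.48, 0, 0, -1.778]
    - [-1, -1.16, -5.96, -0.48, 0, 0, -1.778]
    - [-1, -1.16, -5.96, -0.48, 0, 0, -1.778]
    - [-1, -1.16, -5.96, -0.48, 0, 0, -1.778]

```text
time_s: 14.5
ee_pos: [0.5202, 0.17, 0.2595]
eef_rot: [-3.139, 0.001, 1.548]
force: [0.7, 0.1, -0.7]
grip_width: 0.0096
grip_force: 30.0
```

Emit:
move_arm:
  targets:
    - [-1, 0, 0, 0, 0, 0, 0]
    - [-1, 0, 0, 0, 0, 0, 0]

```text
time_s: 14.7
ee_pos: [0.5204, 0.17, 0.2601]
eef_rot: [-3.14, 0.0, 1.538]
force: [-0.3, -0.7, -1.1]
grip_width: 0.0095
grip_force: 30.0
```

```bash
python3 - <<'E'
from h import *
print(ctrl.get_obs()["qpos"])
for phi in(25,50):
  f=np.radians(phi); Rt=R.from_euler('z',-.029)*R.from_euler('y',-f)*down(np.pi/2)
  tz=Rt.as_matrix()[:,2]; C=np.array([.5785,.2145,.125])
  p=C-.0045*Rt.as_matrix()[:,0]-.012*tz; print(p)
  row(p if phi==50 else p+[-.03,-.02,.09],Rt)
  if phi==50: row(p+[0,0,.08],Rt)
E
```

```text
[2.48816690e-01 2.54826949e-01 1.43229061e+00 9.02557577e-06
 1.45613766e+00 2.81732370e-01]
[0.57330023 0.21014894 0.13587569]
[0.419, 0.446, 0.684] [-0.438, 0.001, -0.004]
[0.56918085 0.21026844 0.13271345]
[0.839, 0.953, 2.546] [-0.874, 0.002, -0.003]
[0.838, 0.951, 0.946] [-0.874, 0.002, -0.003]
```

Tilt first, at height (+8 cm), then check.

Emit:
move_arm:
  targets:
    - [-1, 0.3, 0.3, 0.3, -0.14, 0, 0]
    - [-1, 0.42, 0.45, 0.5, -0.28, 0, 0]
    - [-1, 0.6, 0.6, 0.7, -0.42, 0, 0]
    - [-1, 0.84, 0.95, 0.95, -0.56, 0, 0]
    - [-1, 0.84, 0.95, 0.95, -0.7, 0, 0]
    - [-1, 0.84, 0.95, 0.95, -0.84, 0, 0]
    - [-1, 0.84, 0.95, 0.95, -0.874, 0, 0]
    - [-1, 0.84, 0.95, 0.95, -0.874, 0, 0]
    - [-1, 0.84, 0.95, 0.95, -0.874, 0, 0]
    - [-1, 0.84, 0.95, 0.95, -0.874, 0, 0]

```text
time_s: 15.7
ee_pos: [0.5697, 0.2106, 0.2141]
eef_rot: [2.269, -0.001, 1.54]
force: [-0.1, 0.4, -0.2]
grip_width: 0.0099
grip_force: 30.0
```

```bash
python3 - <<'E'
from h import *
print(ctrl.get_obs()["qpos"])
f=np.radians(50); Rt=R.from_euler('z',-.029)*R.from_euler('y',-f)*down(np.pi/2)
row((.569,.210,.133),Rt)
E
```

```text
[ 0.4591836   0.09885851  1.97061311 -0.98061334  0.44770439  1.26236154]
[-0.014, -1.251, 1.031] [0.0, 0.0, -0.002]
```

q4 is -0.98, close to its limit of -1.04. I'll fit a rough kinematic model to choose a target with margin.

```bash
cat > k.py <<'E'
from h import *
from scipy.optimize import least_squares
o=ctrl.get_obs()
D=[([-1.18658,.29986,1.52100,0,1.32071,-.06662],(.23964,-.49504,.19706)),([.68153,.2279,1.56622,0,1.34864,2.28247],(.38299,.35781,.21641)),
([-.32676,.21512,1.53731,0,1.39177,1.48025],(.50667,-.13307,.23552)),([.24882,.25483,1.43229,0,1.45614,.28173],(.5204,.17,.2601)),
([.4591836,.09885851,1.97061311,-.98061334,.44770439,1.26236154],(.5697,.2106,.2141))]
def fk(q,p,s4=1):
    l1,l2,h,L,y0=p
    A=R.from_euler('z',q[0]); Rf=A*R.from_euler('y',q[1]+q[2])  # z = forearm
    w=A.apply([l1*np.sin(q[1])+l2*np.sin(q[1]+q[2]),y0,h+l1*np.cos(q[1])+l2*np.cos(q[1]+q[2])])
    Rt=Rf*R.from_euler('z',s4*q[3])*R.from_euler('y',q[4])*R.from_euler('z',q[5]+np.pi/2)
    return w+L*Rt.as_matrix()[:,2],Rt
best=None
for s4 in(1,-1):
    s=least_squares(lambda p:np.concatenate([fk(q,p,s4)[0]-np.array(x) for q,x in D]+[1e-4*(p-np.array([.4,.4,.3,.25,.037]))]),[.4,.4,.3,.25,.037])
    t=fk(D[-1][0],s.x,s4)[1].as_matrix()[:,2]; print(s4,s.x.round(4),np.abs(s.fun[:-5]).max(),t.round(3),R.from_euler('xyz',o["eef_rot"]).as_matrix()[:,2].round(3))
    if best is None or s.cost<best[0]: best=(s.cost,s.x,s4)
P,S4=best[1:]
R0=R.from_euler('xyz',o["eef_rot"]); off=fk(o["qpos"],P,S4)[1].inv()*R0; print('rot fit',off.as_rotvec())
for phi,yaw,dz in((50,0,.0),(45,0,.02),(42,0,.03),(45,.1,.02),(42,.1,.02),(42,.14,.0),(45,.15,.03)):
    Rt=R.from_euler('z',-.029+yaw)*R.from_euler('y',-np.radians(phi))*down(np.pi/2); M=Rt.as_matrix()
    N=np.array([.582,.3345,.12+dz])-.06*np.array([.029,1,0])
    C=N-.06*M[:,0]; p=C-.0045*M[:,0]-.012*M[:,2]
    def g(q):
        x,r=fk(q,P,S4); return np.r_[x-p,.3*((r*off).inv()*Rt).as_rotvec()]
    s=least_squares(g,o["qpos"]); print(phi,yaw,dz,s.cost<1e-8,s.x.round(3),C.round(3)); row(p,Rt)
E
python3 k.py
```

```text
1 [0.4628 0.4294 0.132  0.2705 0.036 ] 0.0039096680214962265 [ 0.766 -0.023 -0.643] [ 0.766 -0.023 -0.643]
-1 [0.2832 0.4811 0.2206 0.1638 0.0048] 0.09520431992801243 [ 0.447  0.622 -0.643] [ 0.766 -0.023 -0.643]
rot fit [ 5.55111512e-17  6.10622664e-16 -9.15933995e-16]
50 0 0.0 True [ 0.453  0.211  2.078 -1.468  0.365  1.785] [0.579 0.215 0.12 ]
[-0.008, -1.33, 1.102] [0.0, 0.0, -0.002]
45 0 0.02 True [ 0.435  0.181  2.003 -0.977  0.392  1.28 ] [0.579 0.215 0.14 ]
[-0.007, -1.002, 0.845] [0.087, 0.0, -0.002]
42 0 0.03 True [ 0.424  0.173  1.957 -0.756  0.441  1.054] [0.579 0.215 0.15 ]
[-0.007, -0.837, 0.718] [0.14, 0.0, -0.002]
45 0.1 0.02 True [ 0.387  0.175  2.012 -0.86   0.294  1.065] [0.585 0.215 0.14 ]
[-0.018, -0.919, 0.945] [0.087, 0.074, -0.069]
42 0.1 0.02 True [ 0.379  0.181  1.976 -0.65   0.342  0.854] [0.585 0.215 0.14 ]
[-0.017, -0.907, 0.946] [0.14, 0.072, -0.071]
42 0.14 0.0 True [ 0.361  0.207  1.999 -0.661  0.273  0.83 ] [0.587 0.215 0.12 ]
[-0.017, -1.18, 1.243] [0.14, 0.101, -0.099]
45 0.15 0.03 True [ 0.363  0.16   2.001 -0.689  0.269  0.844] [0.588 0.215 0.15 ]
[-0.018, -0.724, 0.866] [0.087, 0.111, -0.103]
```

Emit:
move_arm:
  targets:
    - [-1, 0, 0, 0, 0.087, 0.074, -0.069]
    - [-1, 0, -0.2, 0.2, 0.087, 0.074, -0.069]
    - [-1, -0.02, -0.4, 0.4, 0.087, 0.074, -0.069]
    - [-1, -0.02, -0.6, 0.6, 0.087, 0.074, -0.069]
    - [-1, -0.02, -0.77, 0.82, 0.087, 0.074, -0.069]
    - [-1, -0.02, -0.77, 0.82, 0.087, 0.074, -0.069]
    - [-1, -0.02, -0.77, 0.82, 0.087, 0.074, -0.069]
    - [-1, -0.02, -0.77, 0.82, 0.087, 0.074, -0.069]
    - [-1, -0.02, -0.77, 0.82, 0.087, 0.074, -0.069]

```text
time_s: 16.6
ee_pos: [0.5762, 0.2096, 0.1587]
eef_rot: [2.354, 0.001, 1.643]
force: [0.2, -0.1, -0.2]
grip_width: 0.0094
grip_force: 30.0
```

```bash
python3 - <<'E'
from h import *
o=ctrl.get_obs(); print(o["qpos"],o["ee_pos"],o["joint_vel"].round(3))
M=R.from_euler('xyz',o["eef_rot"]).as_matrix(); C=o["ee_pos"]+.0045*M[:,0]+.012*M[:,2]
N=C+.06*M[:,0]; xl=np.array([.9996,-.029,0]); yl=np.array([.029,.9996,0]); G=np.array([.582,.3345,.12])
print('C',C,'notch lamp',(N-G)@xl,(N-G)@yl,(N-G)[2],'plain y',(C-.06*M[:,0]-G)@yl,'label tilt',np.degrees(np.arccos(abs(M[2,1]))))
for n in("top","scene"):
    c=cam(n); im,d=ctrl.camera(n)
    a=im[100:310,90:290] if n=="top" else im[70:280,250:450]; exec(n[0]+'_=cv2.resize(a,(400,420),interpolation=cv2.INTER_CUBIC)')
    for t in("notched_end","plain_end","sample_center"):
        for r in ctrl.tip_of(n,t)[:2]: print(n,t,round(r["score"],2),np.round(r["point"]),np.round(at_z(c,[r["point"]],.15)[0],3))
    print(n,'expect',project(c,np.array([N,C])).round())
    if n=="top":
        for r in ctrl.cut_out(n,"dimmer_tip")[:1]:
            vv,uu=np.where(r["region"]); P=at_d(c,np.c_[uu,vv],d[vv,uu]); print('ball top',P[P[:,2]>.125].mean(0))
save('f.png',np.hstack([t_,s_]))
E
```

```text
[ 0.39024549  0.17969038  1.98151843 -0.81071013  0.31150324  1.01399564] [0.57622494 0.20957793 0.15865718] [ 0.002  0.     0.005 -0.009 -0.002  0.009]
C [0.58438587 0.21467407 0.15019085] notch lamp -0.00019224398314563582 -0.06001359240134249 0.03015937308604602 plain y -0.17940403025508975 label tilt 44.85624195800485
top notched_end 0.8 [173. 174.] [0.579 0.269 0.15 ]
top notched_end 0.75 [406. 295.] [ 0.359 -0.154  0.15 ]
top plain_end 0.83 [420. 135.] [ 0.653 -0.189  0.15 ]
top plain_end 0.78 [358. 328.] [ 0.301 -0.067  0.15 ]
top sample_center 0.97 [382. 310.] [ 0.333 -0.11   0.15 ]
top sample_center 0.88 [391. 131.] [ 0.661 -0.136  0.15 ]
top expect [[170. 173.]
 [202. 171.]]
ball top [0.41222868 0.35475232 0.13386726]
scene notched_end 0.79 [282. 302.] [ 0.786 -0.171  0.15 ]
scene notched_end 0.76 [164. 229.] [ 0.482 -0.241  0.15 ]
scene plain_end 0.86 [181. 201.] [ 0.424 -0.164  0.15 ]
scene plain_end 0.85 [232. 323.] [ 0.769 -0.27   0.15 ]
scene sample_center 0.92 [354. 173.] [0.581 0.221 0.15 ]
scene sample_center 0.68 [174. 215.] [ 0.454 -0.202  0.15 ]
scene expect [[369. 165.]
 [353. 174.]]
```

View pics/f.png

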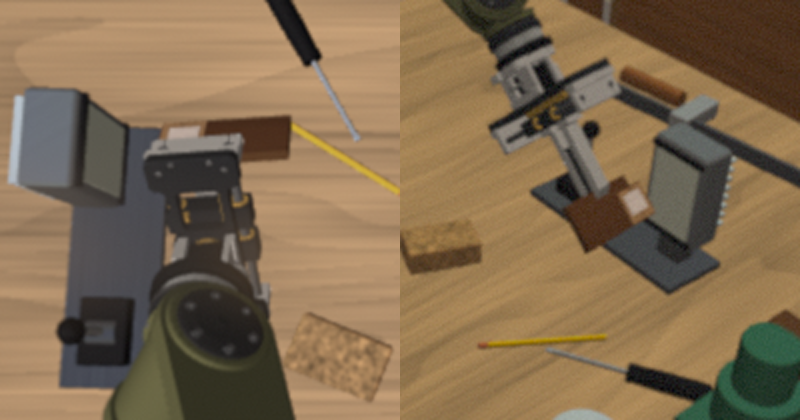

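The plate is held with its label side up and the notched, labelled end at (175,135) in the left half, facing the glass from about 6 cm. The lever stands upright and untouched, and the networks agree with the predicted positions. Handing in.

```bash
python3 -c "
from station import ctrl
print(ctrl.hand_in())"
```

```text
the job is handed in; nothing more can be done
None
```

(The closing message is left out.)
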